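# Wipe the slugs off a base plate, run it out to the scribed line and hold it down

## Task

The base plate on the fitting stand is to get its feet from below: first, with the plate still where it is, use the wood block to wipe the three loose slugs off the plate into the stand's tray (do not touch the slugs with the gripper), and lay the block back on the bench. Then slide the plate along its channel, out over the end of the stand that faces the robot, until the line scribed across it is level with the end of the deck, and keep hold of its rear end so that it stays flat and does not tip: the program finishes while holding it. Do not lift the plate out of the channel or disturb the rocker switch, thermostat and fitting lying near.

Things in the scene. Friction and masses are not known exactly. Their poses are not given: they have to be found in the camera images.
- stand: Fixed fitting stand: plywood deck 170 (x) x 150 (y) mm, top 44 mm above the bench, blue legs. Two steel guide strips on the deck (y = -73..-53 and 53..73, 6 high, full length) make a 106 mm wide channel along x. Flat blue foot flanges (13 high at the bolts) reach to y = -101 mm. Origin on the bench under the deck's centre. Plates slide out toward the stand's -x (toward the robot)
- channel_end (a point): Middle of the outer (-x) upper edge of the stand's deck, where the channel ends: stand frame (-85, 0, 44) mm, axes as the stand's; the plate's underside runs at this height
- tray_floor (a point): Centre of the inner floor of the stand's open sheet-steel tray, stand frame (7.5, 125.5, 2.5) mm. The tray, part of the stand, is butted to the deck's +y side (left seen from the robot): y = 75 to 176, x = -80 to 95 mm, wall 2.5, rim 26 mm high
- plate: Aluminium base plate 230 (x) x 100 (y) x 8 mm, 0.4 to 0.7 kg, in the channel with 3 mm play each side. Origin: centre of its underside. Outer end (-x): three 25 mm holes and, at x = -58, two black thermostats 18 mm high; rear end (+x): white terminal block. With the line at the deck's end its centre of mass is about 23 mm beyond the deck: it tips unless its rear is held
- line (a point): Middle of the dark line scribed straight across the plate's top: plate frame (30, 0, 8) mm, i.e. 145 mm from the outer end; axes as the plate's
- terminal_block (a point): Centre of the top of the terminal block fixed on the plate: plate frame (93, 0, 28) mm. The block is 22 (x) x 46 (y) mm and 20 mm high above the plate: a place to grip or press
- slug_1: Loose aluminium hole-saw slug, a disc of 23 mm diameter and 8 mm high with a pilot mark; origin at the centre of its underside. Lies on the plate's top round the scribed line
- slug_2: Second slug, same as slug_1
- slug_3: Third slug, same as slug_1
- wood_block: Loose wood block 40 (x) x 90 (y) x 32 (z) mm, about 0.12 kg, lying on the bench behind and to the right of the stand; origin at the centre of its underside. The scraper for the slugs. Keep clear of the tall assembly jig (300 mm high, x 0.20 to 0.52, y below 0.21 m) and the tester (200 mm high, x above 0.60, y above 0.32 m) that stand round the work
- thermostat: Bystander: small black thermostat on the bench behind and left of the tray, 18 x 26 x 18 mm; origin under its centre
- fitting: Bystander: brass fitting on the bench right of the wood block, 19 x 22 x 24 mm; origin under its centre
- switch: Bystander: black rocker switch with a red rocker on the bench behind the tray, 16 x 34 x 28 mm; origin under its centre

How it is judged:
By the outcome, as a careful person would: the job done as asked, in the order asked, and still so for the second after the job is handed in, while the arm keeps its last pose, push and grip.
It also fails if it takes over 58 s, if anything falls off the work surface, if the arm or the gripper's body presses on something with over 40 N, if the wrist force passes 120 N, or if a joint passes its speed limit or range.

## Robot

A 6-joint arm with a two-finger parallel gripper is mounted at the origin on a cart in front of the work surface, level with it; the furniture and walls round the work are solid. World frame = base frame: x ahead of the robot, y to its left, z up, the work surface at z = 0. Lengths are in m, angles in degrees, forces in N, time in s.
With the tool pointing down it reaches from about 0.325 to 0.775 m from the base axis. Payload 5.5 kg.
Tool frame: the origin (TCP) lies midway between the tips of the shut fingers; the grasp point (between the pads) lies 19 mm behind it; z points along the fingers, y is the line along which they close (so a half turn about z gives the same grasp; the last joint's range is limited). The gripper opens to 88 mm and grips with 3 to 60 N. Pads are 20 mm wide; open, the fingers measure 115 mm over their backs; the gripper's body (75 mm by 178 mm) begins 61 mm behind the grasp point.
Start: joints at [60.407, 5.22, 70.514, -0, 104.267, -3.249], TCP at [0.266, 0.538, 0.2] pointing down, gripper open.
Joint ranges: [-164.24, 164.24], [-49.07, 125.15], [9.68, 141.18], [-86.29, 266.29], [3.28, 154.24], [-151.56, 151.56]. Speed limits (degrees/s): [147.25, 147.25, 172.46, 180, 180, 180].

## Interface

Orientations are given as [roll, pitch, yaw] about the fixed x, y, z axes, in that order (R = Rz(yaw) Ry(pitch) Rx(roll)).
In Python, from bench import robot, cams, hand_in gives the robot as it stands.
- The arm moves only by the shell command python3 -m creep 'ROWS' [OPENING]. ROWS is JSON, a list of rows, each a list of 6 numbers: the shift along the tool's x, y, z in m, then the turn, a rotation vector about the tool's x, y, z in rad. In form: [[dx, dy, dz, ax, ay, az], ...]. A call has 1 to 8 rows; each row shifts and turns the commanded pose from where the row before left it, along the tool's axes as they then stand; what a row does not reach is not made up. A row lasts 1/8 s, in which the tool goes at most 62.5 mm and 10.7 degrees, less where a joint would pass 70% of its speed; a pose out of reach is approached as far as the arm can. A call is refused whole if a number of a shift passes 0.0625 or a number of a turn 0.188, either way. A call with a gripper value outside its range is refused whole. OPENING is the opening, from 0 (shut) to 1 (fully open), set as the call begins (- or left out, the last holds). The fingers move at their own pace and stop on an object; the grip force is fixed at half the most. Time passes only in rows, so rows that do not move let the fingers close. It gives the time, the measured TCP pose, the force, the opening and the grip force at its end, in the units of the state.
- robot.observe(): the state, without advancing time (a new reading comes with each control period).
- cams.snapshot(name): name is "scene" or "top" or "wrist"; returns the picture (480x640x3 uint8, red, green, blue); there is no depth.
- cams.camera_params(name): a dict with "K" (3x3 intrinsics, pixels), "eye" and "rotation" of the camera in the world; the wrist camera has in their place "mount" (4x4, takes a point from camera to tool coordinates, whose origin is the TCP and whose axes are the flange's). Camera axes: x right, y down, z forward; pixel columns grow to the right and rows downward; lengths in m; the calibration is good to about 2 mm. A picture is of the moment at which its call begins: read the wrist's pose just before it. camera_params takes no time and is no camera call.
- hand_in(): hands the job in; it is judged then, once.
The state is a dict: "t": time; "joint_pos": joint angles; "dq": joint speeds; "joint_torque": joint torques, N m; "tool_pos": TCP position; "orientation": TCP orientation; "force": force on the tool from outside, world axes, zero at the start; "torque": the same for the moment, N m; "gripper_width": finger opening in m; "finger_force": force on a finger pad.
Only numpy, scipy, OpenCV 4.12 (cv2) and the standard library are available. Lean on these libraries where they do the work, as an engineer would, in place of code of your own. Each camera call takes 0.05 s, during which the arm holds its last target. There are 200 camera calls.

## Working session

There is one attempt and no reset: what is moved stays moved. The work goes in short steps, Python scripts to look and compute and a shell command to move; the robot and the scene stay as the last step left them, time stands still between calls to the robot, and variables do not carry over. Pictures are saved under pics/ and viewed, at most 10 in all, crops included, and the job is handed in when it is done.

```bash
mkdir -p pics; ls; cat > h.py <<'E'
import cv2,numpy as np
from bench import robot,cams
from scipy.spatial.transform import Rotation as R
def cam(n,st=None):
    p=cams.camera_params(n);K=np.array(p['K'])
    if 'eye' in p: return K,np.array(p['eye']),np.array(p['rotation'])
    st=st or robot.observe();M=np.array(p['mount']);Rt=R.from_euler('xyz',st['orientation'],degrees=True).as_matrix()
    return K,Rt@M[:3,3]+np.array(st['tool_pos']),Rt@M[:3,:3]
def ray(c,u,v,z):
    K,e,r=c;d=r@np.linalg.solve(K,[u,v,1.]);return e+d*(z-e[2])/d[2]
def proj(c,p):
    K,e,r=c;q=K@(r.T@(np.array(p)-e));return q[:2]/q[2]
def save(n,f):
    im=cams.snapshot(n);cv2.imwrite('pics/'+f,im[:,:,::-1]);return im
E
python3 - <<'E'
from h import *
s=robot.observe();print(s)
for n in('scene','top','wrist'):
    p=cams.camera_params(n);print(n,p);save(n,n+'0.png')
a=np.array(cv2.imread('pics/top0.png'))
E
```

```text
pics
{'t': 0.0, 'joint_pos': array([ 6.04044492e+01,  5.26186220e+00,  7.05786043e+01,  1.05769036e-03,
        1.04264939e+02, -3.24693792e+00]), 'dq': array([ 0.08869745,  0.0378948 ,  0.05024207, -0.00625017, -0.01462815,
        0.04974704]), 'joint_torque': array([-5.07598288e-04, -4.46452332e+01, -4.06432450e+01,  6.96107978e-02,
        2.96545378e-02, -1.59619294e-04]), 'tool_pos': array([0.26612298, 0.5374028 , 0.1984522 ]), 'orientation': array([-1.79894822e+02, -6.99399699e-03,  1.53651640e+02]), 'force': array([-0.42105957, -0.07363745, -0.06296317]), 'torque': array([-0.03290267, -0.00864506, -0.05035091]), 'finger_force': 0.0, 'gripper_width': 0.0877237194953024}
scene {'K': array([[484.48454066,   0.        , 313.99146098],
       [  0.        , 484.48454066, 241.12964214],
       [  0.        ,   0.        ,   1.        ]]), 'eye': array([0.13496102, 1.00688803, 0.49183666]), 'rotation': array([-118.10889816,    0.96307864, -152.84676795])}
top {'K': array([[469.37361247,   0.        , 311.78703229],
       [  0.        , 469.37361247, 240.18350873],
       [  0.        ,   0.        ,   1.        ]]), 'eye': array([0.34389272, 0.33057431, 1.16850228]), 'rotation': array([-172.19702454,   -1.14913333,  -90.31435423])}
wrist {'K': array([[367.39343176,   0.        , 322.80194341],
       [  0.        , 367.39343176, 246.24926271],
       [  0.        ,   0.        ,   1.        ]]), 'mount': array([[ 2.18802358e-04, -9.68815933e-01, -2.47781437e-01,
         6.63864167e-02],
       [ 9.99999886e-01,  3.17019906e-04, -3.56489990e-04,
        -7.26983231e-05],
       [ 4.23924830e-04, -2.47781331e-01,  9.68815892e-01,
        -1.86184386e-01],
       [ 0.00000000e+00,  0.00000000e+00,  0.00000000e+00,
         1.00000000e+00]])}
```

View pics/top0.png

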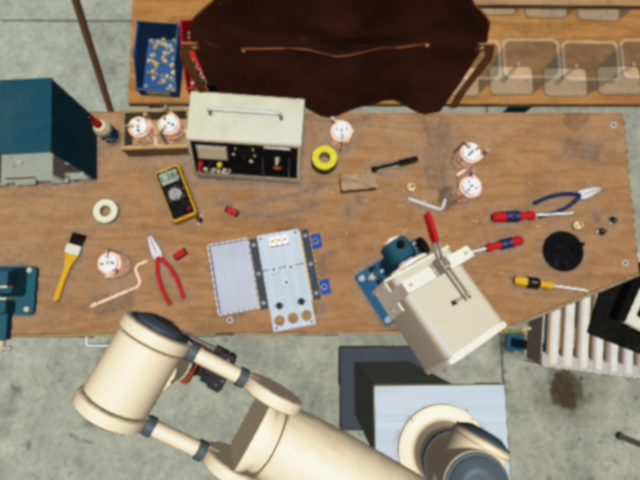

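View pics/scene0.png

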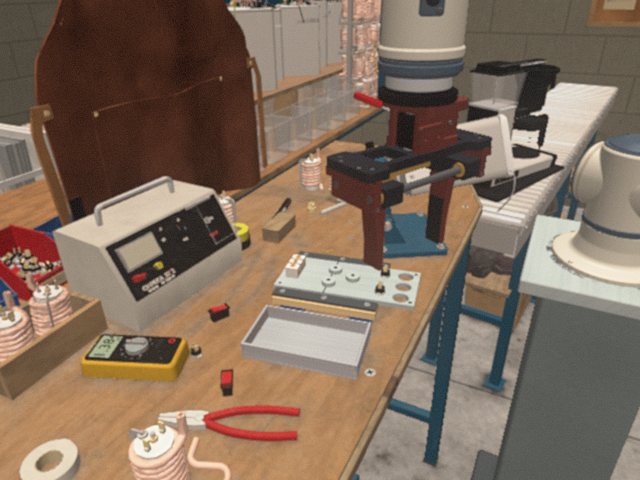

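Top view: the stand is around (265,278) px, the tray to its left, the wood block at (357,183), and three slugs on the plate near (286,268). I'll enlarge that area and measure.

```bash
sed -i "s/np.array(p\['rotation'\])$/R.from_euler('xyz',p['rotation'],degrees=True).as_matrix()/" h.py
python3 - <<'E'
from h import *
a=cv2.imread('pics/top0.png');cv2.imwrite('pics/t1.png',cv2.resize(a[160:335,190:430],None,fx=3.3,fy=3.3,interpolation=cv2.INTER_CUBIC))
c=cam('top');s=cam('scene')
print(c[2].round(2).tolist())
for n,u,v,z in [('wood',357,183,.032),('plateC',286,280,.052),('robot',450,450,0),('sw',180,253,.028),('th',231,210,.028),('fit',411,187,.02)]: print(n,ray(c,u,v,z).round(3))
E
```

```text
[[-0.01, -0.99, 0.14], [-1.0, 0.0, -0.02], [0.02, -0.14, -0.99]]
wood [0.643 0.193 0.032]
plateC [0.402 0.369 0.052]
robot [-0.001 -0.02   0.   ]
sw [0.47  0.627 0.028]
th [0.576 0.506 0.028]
fit [0.636 0.056 0.02 ]
```

View pics/t1.png

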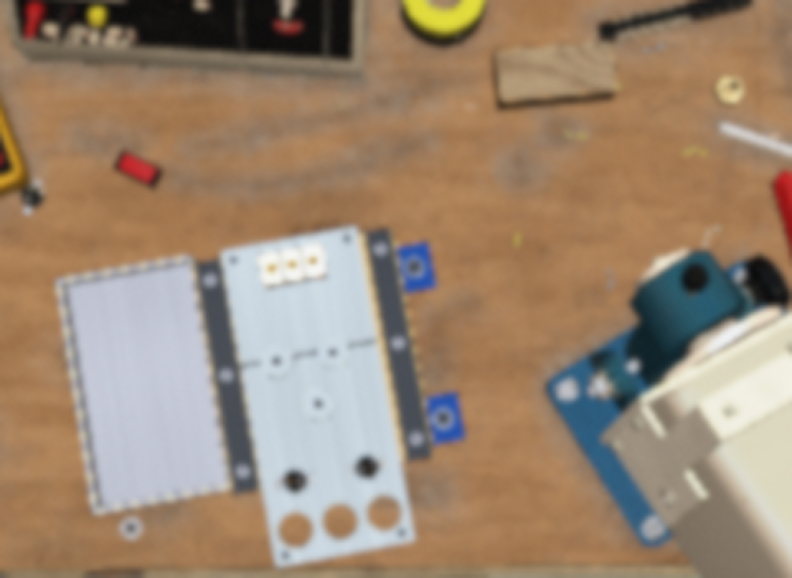

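Enlarged view: the slugs are at crop (277,360), (333,352) and (318,404), the line runs (240,366)–(378,342), the wood block is at (557,75) and the terminal block at (292,265). Next I'll move the arm over the stand for a wrist view.

```bash
python3 -m creep '[[-0.05,-0.02,-0.02,0,0,0],[-0.05,-0.02,-0.02,0,0,0],[-0.05,-0.02,-0.02,0,0,0],[-0.05,-0.02,-0.02,0,0,0],[-0.05,-0.02,-0.02,0,0,0],[0,0,0,0,0,-0.18],[0,0,0,0,0,-0.18],[0,0,0,0,0,-0.18]]' 1
python3 -m creep '[[0,0,0,0,0,0],[0,0,0,0,0,0]]'
python3 - <<'E'
from h import *
s=robot.observe();print(s['joint_pos'].round(2),s['tool_pos'].round(4),s['orientation'].round(2),s['force'].round(2))
np.save('w1.npy',np.r_[s['tool_pos'],s['orientation']])
save('wrist','w1.png')
E
```

```text
t: 1.15
tool_pos: [0.4461, 0.3369, 0.2991]
orientation: [-180.0, -0.0, -175.1]
force: [-0.1, -0.2, 0.2]
gripper_width: 0.0876
finger_force: 0.0
t: 1.4
tool_pos: [0.4459, 0.3372, 0.2994]
orientation: [-180.0, -0.0, -175.6]
force: [-0.7, -1.1, 0.1]
gripper_width: 0.088
finger_force: 0.0
[ 33.61   1.44  64.2    0.   114.38 -60.79] [0.4459 0.3372 0.2994] [-1.7999e+02 -2.0000e-02 -1.7560e+02] [-0.7  -1.1   0.12]
```

View pics/w1.png

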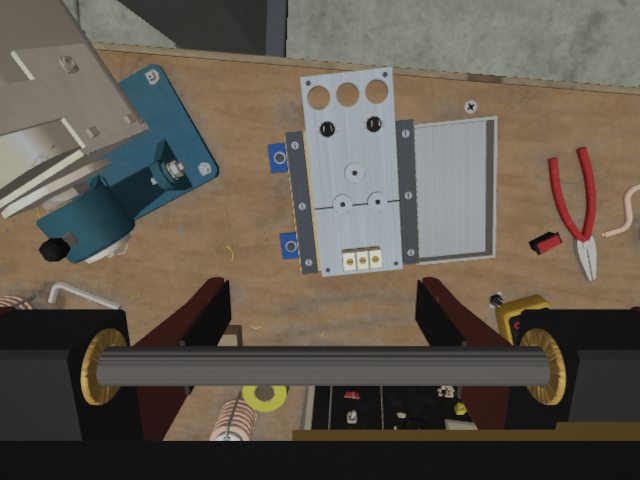

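The wrist view shows the plate with outer corners (302,78) and (390,67), and the line from (315,207) to (398,201). Slugs are at (354,173), (342,204) and (377,202), the terminal block is at (362,260), and the strips' outer ends are at (293,133) and (407,121).

```bash
python3 - <<'E'
from h import *
w=np.load('w1.npy');c=cam('wrist',dict(tool_pos=w[:3],orientation=w[3:]))
im=cv2.imread('pics/w1.png');hsv=cv2.cvtColor(im,cv2.COLOR_BGR2HSV)
for u,v in[(330,240),(293,180),(450,190),(410,160),(345,190),(492,190)]:print((u,v),hsv[v,u],end=' ')
print()
def rects(m,z,amin,roi,c):
    k=np.zeros_like(m);x0,y0,x1,y1=roi;k[y0:y1,x0:x1]=m[y0:y1,x0:x1]
    for q in cv2.findContours(k,0,2)[0]:
        if cv2.contourArea(q)<amin: continue
        pts=np.array([ray(c,*p[0],z)[:2] for p in q],np.float32)*1000
        r=cv2.minAreaRect(pts);b=cv2.boxPoints(r)
        print(' ctr',np.round(r[0],1),'size',np.round(r[1],1),'ang',round(r[2],2),'box',b.round(1).tolist())
V=hsv[:,:,2];S=hsv[:,:,1]
print('strips');rects(((V<115)&(S<90)).astype(np.uint8),.050,500,(280,110,425,280),c)
print('bright plate');pm=((V>170)&(S<60)).astype(np.uint8);rects(pm,.052,2000,(296,60,404,285),c)
print('slugs',[ray(c,u,v,.060).round(4)[:2].tolist() for u,v in((354,173),(342,204),(377,202))])
print('line',[ray(c,u,v,.052).round(4)[:2].tolist() for u,v in((315,207.5),(399,201.5))])
print('term',ray(c,362.5,260,.072).round(4))
ct=cam('top')
t=cv2.imread('pics/top0.png')
f=lambda x,y,z:ray(ct,190+x/3.3-.35,160+y/3.3-.35,z).round(4)[:2].tolist()
print('top slugs',[f(*p,.06) for p in((318,404),(333,352),(277,360))],'line',f(240,366,.052),f(378,342,.052),'term',f(292,265,.072))
th=cv2.cvtColor(t,cv2.COLOR_BGR2HSV);print(th[183,350:364:4],th[200,357])
print('wood crop corners top z.032',[f(*p,.032) for p in((495,52),(611,44),(620,92),(502,100))])
E
```

```text
(330, 240) [102  22 173] (293, 180) [109  33  84] (450, 190) [103  11 162] (410, 160) [101  26  79] (345, 190) [ 99  24 171] (492, 190) [17 23 79] 
strips
 ctr [443.  310.2] size [170.5  21.7] ang 10.25 box [[357.20001220703125, 305.70001220703125], [361.1000061035156, 284.3999938964844], [528.7999877929688, 314.70001220703125], [525.0, 336.0]]
 ctr [421.4 430.1] size [170.6  37.2] ang 12.54 box [[334.1000061035156, 429.70001220703125], [342.20001220703125, 393.3999938964844], [508.70001220703125, 430.3999938964844], [500.70001220703125, 466.70001220703125]]
bright plate
 ctr [406.  369.5] size [228.6  99.7] ang 10.33 box [[284.6000061035156, 398.1000061035156], [302.5, 300.0], [527.4000244140625, 341.0], [509.5, 439.1000061035156]]
slugs [[0.3994, 0.3685], [0.4357, 0.3581], [0.4303, 0.3983]]
line [[0.4434, 0.327], [0.4286, 0.4254]]
term [0.4979 0.3872 0.072 ]
top slugs [[0.3964, 0.3687], [0.4335, 0.358], [0.4279, 0.3981]] line [0.4243, 0.4251] [0.4412, 0.3258] term [0.4948, 0.387]
[[ 17  85 174]
 [ 17  83 175]
 [ 16  85 171]
 [ 17  90 165]] [ 14  98 143]
wood crop corners top z.032 [[0.6624, 0.2365], [0.6687, 0.1484], [0.6314, 0.1425], [0.6253, 0.2317]]
```

```bash
cat >> h.py <<'E'
def tri(c1,p1,c2,p2):
    A=[];b=[]
    for (K,e,r),p in((c1,p1),(c2,p2)):
        d=r@np.linalg.solve(K,[*p,1.]);d/=np.linalg.norm(d);P=np.eye(3)-np.outer(d,d);A.append(P);b.append(P@e)
    x,res,*_=np.linalg.lstsq(np.vstack(A),np.hstack(b),rcond=None);return x.round(3),res.round(5)
E
python3 - <<'E'
from h import *
w=np.load('w1.npy');c=cam('wrist',dict(tool_pos=w[:3],orientation=w[3:]));ct=cam('top')
f=lambda x,y:(190+x/3.3-.35,160+y/3.3-.35)
print('cream corner',tri(c,(145,128),ct,f(603,440)))
print('knob',tri(c,(52,250),ct,f(695,278)))
print('check wedge term',tri(c,(362.5,260),ct,f(292,265)))
for z in(.1,.2,.3): print(z,[ray(ct,u,v,z).round(3)[:2].tolist() for u,v in((375,285),(460,247),(505,325),(435,372),(400,240),(432,212))])
E
python3 -m creep '[[0,0,0,0,0.18,0],[0,0,0,0,0,0],[0,0,0,0,0,0]]'
python3 -c "
from bench import robot;s=robot.observe();print(s['joint_pos'].round(3).tolist(),s['tool_pos'].round(4).tolist(),s['orientation'].round(2))"
```

```text
cream corner (array([0.369, 0.18 , 0.159]), array([1.e-05]))
knob (array([0.468, 0.128, 0.212]), array([0.]))
check wedge term (array([0.493, 0.386, 0.088]), array([0.]))
0.1 [[0.387, 0.165], [0.473, -0.034], [0.295, -0.128], [0.194, 0.036], [0.49, 0.105], [0.556, 0.028]]
0.2 [[0.383, 0.181], [0.461, 0.0], [0.3, -0.085], [0.208, 0.063], [0.476, 0.126], [0.536, 0.056]]
0.3 [[0.379, 0.196], [0.449, 0.034], [0.305, -0.042], [0.222, 0.091], [0.463, 0.147], [0.516, 0.085]]
t: 1.82
tool_pos: [0.4461, 0.3372, 0.2998]
orientation: [-180.0, -10.2, -175.5]
force: [0.3, -0.6, 0.3]
gripper_width: 0.0881
finger_force: 0.0
[30.616, 10.253, 55.347, 5.356, 123.469, -61.313] [0.4461, 0.3372, 0.2998] [-180.    -10.2  -175.47]
```

```bash
python3 - <<'E'
from h import *
from scipy.optimize import least_squares as LS
d=[([60.404,5.262,70.579],[.2661,.5374,.1985],[180,0,153.65]),([33.61,1.44,64.2],[.4459,.3372,.2994],[180,0,-175.6]),([30.616,10.253,55.347],[.4461,.3372,.2998],[180,-10.2,-175.47])]
def W(x,q):
    L1,L2,h,Lt,o=x;q1,q2,q3=np.radians(q);r=L1*np.sin(q2)+L2*np.sin(q2+q3)
    return np.array([r*np.cos(q1)-o*np.sin(q1),r*np.sin(q1)+o*np.cos(q1),h+L1*np.cos(q2)+L2*np.cos(q2+q3)])
f=lambda x:np.hstack([W(x,q)+R.from_euler('xyz',e,degrees=True).apply([0,0,x[3]])-p for q,p,e in d])
s=LS(f,[.4,.45,.3,.3,.03]);x=s.x;print(x.round(3),s.fun.round(4))
# wood pose
g=LS(lambda q:W(x,q)-np.array([.649,.19,.013+x[3]]),[15,20,80],x_scale=[1,1,1]).x;print(g, 'elbow r,z',x[0]*np.sin(np.radians(g[1])),x[2]+x[0]*np.cos(np.radians(g[1])),'wrist z',.013+x[3])
E
```

```text
[0.26  0.6   0.045 0.253 0.037] [ 0.0008  0.0077 -0.0005 -0.0056 -0.      0.0003  0.0006 -0.0069  0.0002]
[13.17207122 16.91239756 75.75941773] elbow r,z 0.07565080380290795 0.2941236060991371 wrist z 0.26614416400395036
```

```bash
python3 - <<'E'
from h import *
from scipy.optimize import least_squares as LS
d=[([60.404,5.262,70.579],[.2661,.5374,.1985],[180,0,153.65]),([33.61,1.44,64.2],[.4459,.3372,.2994],[180,0,-175.6]),([30.616,10.253,55.347],[.4461,.3372,.2998],[180,-10.2,-175.47])]
def W(x,q):
    L1,L2,h,Lt,o,a,q0=x;q1,q2,q3=np.radians(q);q1+=q0;r=a+L1*np.sin(q2)+L2*np.sin(q2+q3)
    return np.array([r*np.cos(q1)-o*np.sin(q1),r*np.sin(q1)+o*np.cos(q1),h+L1*np.cos(q2)+L2*np.cos(q2+q3)])
f=lambda x:np.hstack([W(x,q)+R.from_euler('xyz',e,degrees=True).apply([0,0,x[3]])-p for q,p,e in d])
for fx in (None,.25,.3,.35):
  ff=f if fx is None else (lambda x:np.r_[f(x),10*(x[3]-fx)])
  s=LS(ff,[.4,.45,.3,.3,.03,0.05,0]);x=s.x;print(x.round(3),s.fun.round(4))
  g=LS(lambda q:W(x,q)-np.array([.649,.19,.013+x[3]]),[15,20,80]).x;print(g.round(1), 'elbow r,z',(x[5]+x[0]*np.sin(np.radians(g[1]))).round(3),(x[2]+x[0]*np.cos(np.radians(g[1]))).round(3))
E
```

```text
[ 0.263  0.574  0.057  0.259 -0.004  0.026  0.07 ] [-0.0006  0.0078  0.0024 -0.0037 -0.0014 -0.0012  0.0004 -0.0058 -0.0012]
[12.6 17.2 76.5] elbow r,z 0.103 0.309
[ 0.254  0.575  0.057  0.25  -0.005  0.025  0.072] [-0.001   0.0077  0.0023 -0.0036 -0.0012 -0.0011  0.0008 -0.0062 -0.0012
  0.    ]
[12.6 17.7 75.9] elbow r,z 0.102 0.299
[0.305 0.568 0.058 0.3   0.005 0.029 0.052] [ 0.0015  0.0086  0.0029 -0.004  -0.0025 -0.0014 -0.0015 -0.0045 -0.0015
 -0.    ]
[12.9 15.3 78.8] elbow r,z 0.109 0.353
[0.357 0.561 0.059 0.35  0.024 0.033 0.018] [ 0.0043  0.0094  0.0036 -0.0047 -0.0032 -0.0017 -0.0035 -0.0031 -0.0018
 -0.0001]
[13.3 13.6 80.9] elbow r,z 0.116 0.406
```

```bash
python3 -m creep '[[0,0,0,0,-0.18,0],[-0.038,-0.032,-0.008,0,0,0],[-0.038,-0.032,-0.008,0,0,0],[-0.038,-0.032,-0.008,0,0,0],[-0.038,-0.032,-0.008,0,0,0],[-0.038,-0.032,-0.008,0,0,0],[0,0,0,0,0,0.1755],[0,0,0,0,0,0.1755]]' | tr '\n' ' '
python3 -c "
from bench import robot;s=robot.observe();print(s['joint_pos'].round(3).tolist(),s['tool_pos'].round(4).tolist(),s['orientation'].round(2))"
python3 -m creep '[[0,0,0,0,0,0.1755],[0,0,0,0,0,0.1755],[0,0,0,0,0,0.1755],[0,0,0,0,0,0.1755],[0,0,0,0,0,0.1755],[0,0,0,0,0,0.1755],[0,0,0,0,0,0.1755],[0,0,0,0,0,0]]' | tr '\n' ' '
python3 - <<'E'
from h import *
s=robot.observe();print(s['joint_pos'].round(3).tolist(),s['tool_pos'].round(4).tolist(),s['orientation'].round(2))
a=save('scene','s2.png');b=save('wrist','w2.png')
cv2.imwrite('pics/j2.png',np.hstack([cv2.resize(a[:,200:].copy(),(396,432)),cv2.resize(b,(400,432))])[:,:,::-1])
E
```

```text
t: 2.82 tool_pos: [0.6478, 0.1927, 0.3426] orientation: [179.9, 0.3, 164.1] force: [0.1, -0.5, 0.0] gripper_width: 0.0877 finger_force: 0.0 [13.697, 23.574, 34.152, -0.04, 121.955, -60.42] [0.6478, 0.1927, 0.3426] [179.87   0.29 164.1 ]
t: 3.82 tool_pos: [0.6471, 0.1934, 0.3431] orientation: [179.7, -0.0, 94.2] force: [0.2, 0.1, -0.9] gripper_width: 0.088 finger_force: 0.0 [13.764, 23.495, 34.197, -0.031, 121.972, 9.535] [0.6471, 0.1934, 0.3431] [ 1.7967e+02 -3.0000e-02  9.4210e+01]
```

View pics/j2.png

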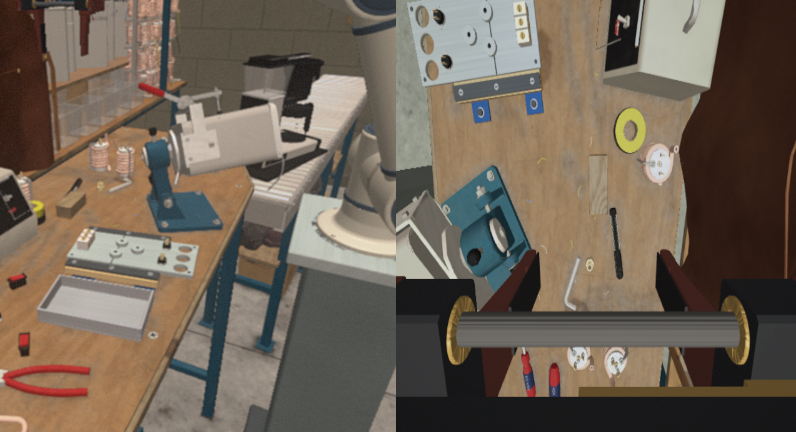

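The left half shows the jig well below the arm. The right half (wrist) shows the wood block at about (598,183), which is wrist px (323,203). I'll measure it in the full wrist image.

```bash
python3 - <<'E'
from h import *
s=robot.observe();c=cam('wrist',s);im=cv2.imread('pics/w2.png')[:,:,::-1].copy()
im=cv2.cvtColor(im[:,:,::-1].copy(),cv2.COLOR_BGR2RGB)  # rgb
b=cv2.imread('pics/w2.png');b=b[:,:,::-1] if False else b
h=cv2.cvtColor(b,cv2.COLOR_BGR2HSV);print([h[203,u].tolist() for u in(300,316,323,330,350)])
u0,v0=323,203
lab=cv2.cvtColor(b,cv2.COLOR_BGR2LAB).astype(int);ref=np.median(lab[190:215,314:332].reshape(-1,3),0);print(ref,lab[203,295],lab[203,350])
m=(np.abs(lab-ref).max(2)<14).astype(np.uint8);m=cv2.morphologyEx(m,cv2.MORPH_OPEN,np.ones((5,5)));n,L,st,ce=cv2.connectedComponentsWithStats(m);k=L[v0,u0];print(st[k])
q=cv2.findContours((L==k).astype(np.uint8),0,2)[0][0]
pts=np.array([ray(c,*p[0],.032)[:2] for p in q],np.float32)*1000;r=cv2.minAreaRect(pts);print(r,cv2.boxPoints(r).round(1).tolist())
E
```

```text
[[16, 74, 141], [18, 55, 168], [17, 70, 146], [20, 55, 163], [17, 95, 163]]
[157. 129. 142.] [134 132 144] [149 133 150]
[     0      0    640    480 273431]
((244.0170440673828, 217.0691375732422), (3.9297735691070557, 2.5609066486358643), 4.334147930145264) [[242.0, 218.1999969482422], [242.1999969482422, 215.60000610351562], [246.10000610351562, 215.89999389648438], [245.89999389648438, 218.5]]
```

```bash
python3 - <<'E'
from h import *
c=cam('wrist');b=cv2.imread('pics/w2.png')
print([ray(c,u,v,.032).round(4)[:2].tolist() for u,v in((309,171),(339,171),(339,238),(309,238))],ray(c,324,204.5,.032).round(4))
cv2.imwrite('pics/w2c.png',cv2.resize(b[150:260,260:400],None,fx=4,fy=4,interpolation=cv2.INTER_CUBIC))
E
```

```text
[[0.6278, 0.2345], [0.6674, 0.2375], [0.6753, 0.1467], [0.6338, 0.1436]] [0.651  0.1916 0.032 ]
```

View pics/w2c.png

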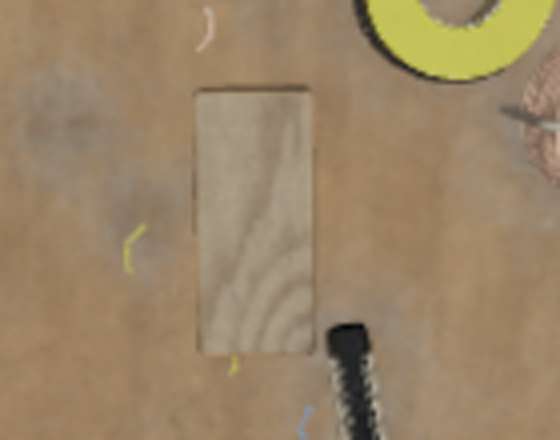

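The crop shows the block's top face squarely between (197,90) and (314,352), so its centre is (0.651, 0.191), aligned with the tool to about 1°. Descending to grip it.

```bash
python3 -m creep '[[-0.0023,0.0039,0.045,0,0,0],[0,0,0.055,0,0,0],[0,0,0.055,0,0,0],[0,0,0.055,0,0,0],[0,0,0.055,0,0,0],[0,0,0.03,0,0,0],[0,0,0,0,0,0]]' 1| tr '\n' ' '
```

```text
t: 4.8 tool_pos: [0.6501, 0.1905, 0.0414] orientation: [-179.7, 0.1, 94.2] force: [-1.2, 0.3, -0.4] gripper_width: 0.088 finger_force: 0.0
```

```bash
python3 -m creep '[[0,0,0.02,0,0,0],[0,0,0,0,0,0],[0,0,0,0,0,0]]' | tr '\n' ' '
```

```text
t: 5.18 tool_pos: [0.6527, 0.191, 0.0257] orientation: [179.9, -0.0, 94.1] force: [0.4, -0.4, 0.1] gripper_width: 0.0876 finger_force: 0.0
```

```bash
python3 -m creep '[[0,0,0.0135,0,0,0],[0,0,0,0,0,0]]' | tr '\n' ' '; python3 -m creep '[[0,0,0,0,0,0],[0,0,0,0,0,0],[0,0,0,0,0,0],[0,0,0,0,0,0],[0,0,0,0,0,0]]' 0| tr '\n' ' '
```

```text
t: 5.42 tool_pos: [0.6513, 0.1906, 0.0093] orientation: [-179.9, 0.0, 94.1] force: [-0.8, 0.4, -0.1] gripper_width: 0.0878 finger_force: 0.0 t: 6.05 tool_pos: [0.6522, 0.1909, 0.0111] orientation: [180.0, -0.0, 94.1] force: [-0.4, -0.5, 0.0] gripper_width: 0.0412 finger_force: 0.0
```

```bash
python3 -m creep '[[0,0,0,0,0,0],[0,0,0,0,0,0]]' 0| tr '\n' ' '; python3 -m creep '[[0,0,-0.04,0,0,0],[0,0,-0.05,0,0,0],[0,0,-0.05,0,0,0],[0,0,0,0,0,0],[0,0,0,0,0,0]]' | tr '\n' ' '
```

```text
t: 6.3 tool_pos: [0.6522, 0.1909, 0.011] orientation: [-180.0, -0.0, 94.1] force: [0.0, -0.8, 0.3] gripper_width: 0.0214 finger_force: 0.0 t: 6.92 tool_pos: [0.6521, 0.1908, 0.1505] orientation: [-180.0, 0.0, 94.1] force: [0.8, 0.4, -0.4] gripper_width: 0.0006 finger_force: 0.0
```

```bash
python3 -m creep '[[0,0,-0.06,0,0,0],[0,0,-0.06,0,0,0],[0,0,0,0,0,0],[0,0,0,0,0,0]]' 1 | tr '\n' ' '; python3 - <<'E'
from h import *
save('wrist','w3.png');s=robot.observe();np.save('w3.npy',np.r_[s['tool_pos'],s['orientation']])
E
```

```text
t: 7.42 tool_pos: [0.6521, 0.1908, 0.2685] orientation: [-179.8, 0.0, 94.1] force: [0.4, 0.4, -1.6] gripper_width: 0.0373 finger_force: 0.0
```

View pics/w3.png

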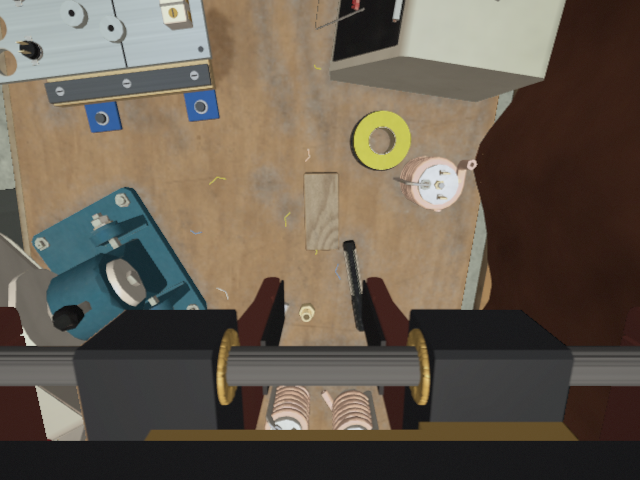

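The block is still at about (322,211), lying flat and apparently undisturbed, so the fingers closed without it. Checking the geometry.

```bash
python3 - <<'E'
from h import *
w=np.load('w3.npy');c=cam('wrist',dict(tool_pos=w[:3],orientation=w[3:]))
P=((305,172),(337,172.5),(339,249.5),(307,249))
print([ray(c,u,v,.032).round(4)[:2].tolist() for u,v in P],ray(c,322,210.5,.032).round(4))
print(proj(c,w[:3]),proj(c,[w[0],w[1],.032]))
s=robot.observe();print(s['joint_pos'],s['gripper_width'],s['t'])
E
```

```text
[[0.628, 0.234], [0.6639, 0.2361], [0.6736, 0.1468], [0.6357, 0.1446]] [0.6502 0.1918 0.032 ]
[321.27828928 280.81975735] [323.30098296 211.54272361]
[ 1.34434418e+01  2.02899682e+01  4.62808701e+01 -6.34096076e-04
  1.13729314e+02  9.34735464e+00] 0.04078738123873543 7.475
```

```bash
python3 -m creep '[[0,0,0.06,0,0,0],[0,0,0.06,0,0,0],[0,0,0.06,0,0,0],[0,0,0.06,0,0,0],[0,0,0.0175,0,0,0],[0,0,0,0,0,0],[0,0,0,0,0,0]]' 1 | tr '\n' ' '; python3 - <<'E'
from h import *
a=save('scene','s4.png');b=save('wrist','w4.png')
print(proj(cam('scene'),[.651,.191,.032]))
u,v=map(int,proj(cam('scene'),[.651,.191,.032]))
A=cv2.resize(a[v-60:v+40,u-60:u+60],(480,400),interpolation=cv2.INTER_CUBIC);B=cv2.resize(b[150:390,200:440],(300,300))
C=np.zeros((400,790,3),np.uint8);C[:,:480]=A;C[:300,485:785]=B;cv2.imwrite('pics/j4.png',C[:,:,::-1])
E
```

```text
t: 8.35 tool_pos: [0.6539, 0.1913, 0.0168] orientation: [179.7, -0.0, 94.1] force: [0.4, 0.1, 0.8] gripper_width: 0.0877 finger_force: 0.0 [278.03125924 220.13510977]
```

View pics/j4.png

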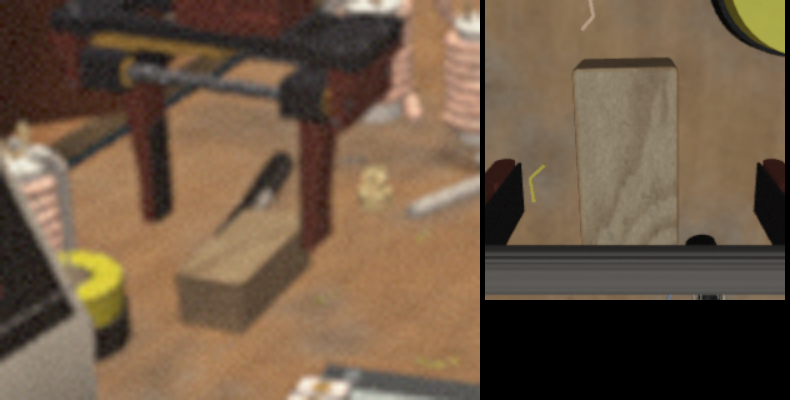

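The scene view shows the block's top centred near (242,240), with the fingertips ending at about (155,215) and (315,245). The tips look higher or further back than they should be, so I'll quantify it.

```bash
python3 - <<'E'
from h import *
c=cam('scene');s=robot.observe();t=np.array(s['tool_pos']);print(t)
y=R.from_euler('xyz',s['orientation'],degrees=True).apply([0,1,0])
o=np.array([278-60,220-60])
for dz in(0,.02,.04):
  for d in(-.051,.051): print(dz,d,((proj(c,t+y*d+[0,0,dz])-o)*4).round())
for p in((.628,.236),(.668,.2375),(.674,.147),(.635,.144)): print(p,((proj(c,[*p,.032])-o)*4).round(),((proj(c,[*p,0])-o)*4).round())
# rays from tip pixels meet plane through tool (contains y and z of tool) at TCP
n=np.cross(y,[0,0,1])
K,e,r=c
for q in((155,218),(315,246)):
  d=r@np.linalg.solve(K,[q[0]/4+o[0],q[1]/4+o[1],1]);k=np.dot(t-e,n)/np.dot(d,n);P=e+d*k-t;print(P.dot(y).round(4),P[2].round(4))
E
```

```text
[0.65410314 0.19130258 0.0171894 ]
0 -0.051 [320. 279.]
0 0.051 [156. 249.]
0.02 -0.051 [319. 246.]
0.02 0.051 [153. 217.]
0.04 -0.051 [318. 213.]
0.04 0.051 [150. 184.]
(0.628, 0.236) [234. 282.] [237. 335.]
(0.668, 0.2375) [168. 269.] [172. 322.]
(0.674, 0.147) [245. 203.] [248. 253.]
(0.635, 0.144) [307. 213.] [309. 264.]
0.0498 0.0197
-0.0486 0.0194
```

The real fingertips end about 20 mm behind the reported TCP, so my earlier close passed just over the block. I'll go 26 mm lower, watch the force, and grip again.

```bash
python3 -m creep '[[0,-0.001,0.013,0,0,0],[0,0,0.013,0,0,0],[0,0,0,0,0,0]]' | tr '\n' ' '; python3 -m creep '[[0,0,0,0,0,0],[0,0,0,0,0,0],[0,0,0,0,0,0],[0,0,0,0,0,0],[0,0,0,0,0,0],[0,0,0,0,0,0],[0,0,0,0,0,0]]' 0| tr '\n' ' '
```

```text
t: 8.82 tool_pos: [0.6497, 0.1904, -0.0151] orientation: [-179.8, 0.0, 94.1] force: [-0.5, 0.2, 0.1] gripper_width: 0.088 finger_force: 0.0 t: 9.7 tool_pos: [0.6512, 0.1908, -0.0123] orientation: [-180.0, -0.0, 94.1] force: [-0.8, 0.0, 0.3] gripper_width: 0.0399 finger_force: 29.9
```

Gripped with the tips only about 8 mm above the block's underside. I'll regrip 5 mm higher so the fingers clear the slugs.

```bash
python3 -m creep '[[0,0,0,0,0,0],[0,0,0,0,0,0],[0,0,-0.005,0,0,0],[0,0,0,0,0,0]]' 1| tr '\n' ' '; python3 -m creep '[[0,0,0,0,0,0],[0,0,0,0,0,0],[0,0,0,0,0,0],[0,0,0,0,0,0],[0,0,0,0,0,0],[0,0,0,0,0,0],[0,0,0,0,0,0]]' 0| tr '\n' ' '; python3 -m creep '[[0,0,-0.03,0,0,0],[0,0,-0.05,0,0,0],[0,0,-0.05,0,0,0],[0,0,0,0,0,0]]' | tr '\n' ' '
```

```text
t: 10.2 tool_pos: [0.6517, 0.1909, -0.0066] orientation: [179.9, -0.0, 94.1] force: [0.2, -0.2, -0.8] gripper_width: 0.0764 finger_force: 0.0 t: 11.08 tool_pos: [0.6512, 0.1908, -0.0075] orientation: [-180.0, 0.0, 94.1] force: [-0.4, 0.0, 0.5] gripper_width: 0.0399 finger_force: 30.0 t: 11.58 tool_pos: [0.6537, 0.1914, 0.1291] orientation: [179.4, -0.1, 94.1] force: [-0.6, 0.0, -1.4] gripper_width: 0.0401 finger_force: 30.0
```

```bash
python3 -m creep '[[0,0,-0.018,0,0,-0.168],[0,0,-0.018,0,0,-0.168],[0,0,-0.018,0,0,-0.168],[0,0,-0.018,0,0,-0.168],[0,0,-0.018,0,0,-0.168],[0,0,-0.018,0,0,-0.168],[0,0,-0.018,0,0,-0.168],[0,0,-0.018,0,0,-0.168]]' | tr '\n' ' '; python3 -m creep '[[0,0,0,0,0,-0.168],[0,0,0,0,0,-0.167],[0.0391,0.03315,0,0,0,0],[0.0391,0.03315,0,0,0,0],[0.0391,0.03315,0,0,0,0],[0.0391,0.03315,0,0,0,0],[0.0391,0.03315,0,0,0,0],[0,0,0,0,0,0]]' | tr '\n' ' ';python3 -m creep '[[0,0,0.05,0,0,0],[0,0,0.05,0,0,0],[0,0,0.05,0,0,0],[0,0,0,0,0,0],[0,0,0,0,0,0]]' | tr '\n' ' '
```

```text
t: 12.58 tool_pos: [0.651, 0.1907, 0.2647] orientation: [-179.9, -0.2, 171.4] force: [-0.2, 0.5, -0.9] gripper_width: 0.0399 finger_force: 30.0 t: 13.58 tool_pos: [0.4267, 0.3205, 0.2657] orientation: [180.0, -0.1, -169.5] force: [0.6, -0.3, -1.1] gripper_width: 0.0398 finger_force: 30.0 t: 14.2 tool_pos: [0.4302, 0.3189, 0.1181] orientation: [180.0, 0.1, -169.7] force: [0.6, -0.3, -1.3] gripper_width: 0.0397 finger_force: 30.0
```

```bash
python3 -m creep '[[0,0,0.033,0,0,0],[0,0,0.033,0,0,0],[0,0,0,0,0,0],[0,0,0,0,0,0]]' | tr '\n' ' ';python3 -m creep '[[0,0,0.002,0,0,0],[0,0,0,0,0,0]]' | tr '\n' ' ';python3 -m creep '[[0,0,0.002,0,0,0],[0,0,0,0,0,0]]' | tr '\n' ' '
```

```text
t: 14.7 tool_pos: [0.4308, 0.3198, 0.0538] orientation: [179.9, 0.2, -169.7] force: [-0.4, 0.1, -0.4] gripper_width: 0.0397 finger_force: 30.0 t: 14.95 tool_pos: [0.4298, 0.3193, 0.0498] orientation: [180.0, 0.1, -169.7] force: [-0.0, 0.2, -0.1] gripper_width: 0.0399 finger_force: 30.0 t: 15.2 tool_pos: [0.4291, 0.3189, 0.0464] orientation: [-180.0, -0.0, -169.7] force: [0.4, 0.3, -1.3] gripper_width: 0.0401 finger_force: 30.0
```

```bash
for i in 1 2; do python3 -m creep '[[0,0,0.001,0,0,0],[0,0,0,0,0,0]]' | tr '\n' ' ';done
```

```text
t: 15.45 tool_pos: [0.4291, 0.3189, 0.0454] orientation: [-180.0, -0.0, -169.7] force: [0.4, 0.3, -0.8] gripper_width: 0.0397 finger_force: 30.0 t: 15.7 tool_pos: [0.4292, 0.3189, 0.0445] orientation: [-180.0, -0.0, -169.7] force: [0.3, 0.2, -1.0] gripper_width: 0.0394 finger_force: 30.0
```

```bash
python3 -m creep '[[0,0.01,-0.0008,0,0,0],[0,0.015,0,0,0,0],[0,0.015,0,0,0,0],[0,0.015,0,0,0,0],[0,0.015,0,0,0,0],[0,0.015,0,0,0,0],[0,0.01,0,0,0,0]]' | tr '\n' ' ';python3 -m creep '[[0,0.01,0,0,0,0],[0,0.01,0,0,0,0],[0,0.004,0,0,0,0],[0,0,0,0,0,0],[0,0,0,0,0,0],[0,0,0,0,0,0]]' | tr '\n' ' '; python3 - <<'E'
from h import *
a=save('scene','s5.png');b=save('wrist','w5.png')
A=a[230:380,230:430];C=np.zeros((450,790,3),np.uint8);C[:300,:400]=cv2.resize(A,(400,300),interpolation=cv2.INTER_CUBIC);C[:285,405:785]=cv2.resize(b,(380,285),interpolation=cv2.INTER_AREA)
cv2.imwrite('pics/j5.png',C[:300,:,::-1])
E
```

```text
t: 16.58 tool_pos: [0.4119, 0.4134, 0.0452] orientation: [-180.0, -0.0, -169.7] force: [-0.1, -1.3, -0.1] gripper_width: 0.0398 finger_force: 30.0 t: 17.32 tool_pos: [0.4081, 0.4357, 0.0454] orientation: [-180.0, 0.0, -169.7] force: [-0.2, -0.4, -1.0] gripper_width: 0.0401 finger_force: 30.0
```

View pics/j5.png

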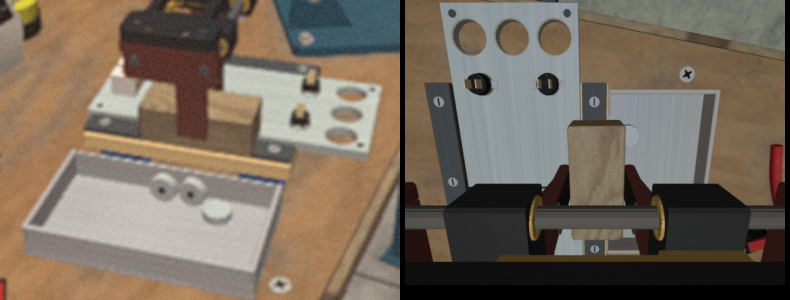

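The view shows all three slugs in the tray, at (163,185), (193,190) and (217,210), and a clear plate. Now the block goes back to its place on the bench.

```bash
python3 -m creep '[[0,0,-0.03,0,0,0],[0,0,-0.0625,0,0,0],[0,0,-0.0625,0,0,0],[0,0,-0.06,0,0,0],[-0.0326,-0.0475,0,0,0,0],[-0.0326,-0.0475,0,0,0,0],[-0.0326,-0.0475,0,0,0,0],[-0.0326,-0.0475,0,0,0,0]]' | tr '\n' ' '; python3 -m creep '[[-0.0326,-0.0475,0,0,0,0],[-0.0326,-0.0475,0,0,0,0],[0,0,0,0,0,0.168],[0,0,0,0,0,0.168],[0,0,0,0,0,0.168],[0,0,0,0,0,0.168],[0,0,0,0,0,0.168],[0,0,0,0,0,0.168]]' | tr '\n' ' ';python3 -m creep '[[0,0,0.015,0,0,0.168],[0,0,0.02,0,0,0.168],[0,0,0.02,0,0,0.168],[0,0,0.02,0,0,0.167],[0,0,0.05,0,0,0],[0,0,0.05,0,0,0],[0,0,0,0,0,0],[0,0,0,0,0,0]]' | tr '\n' ' '
```

```text
t: 18.42 tool_pos: [0.5713, 0.2709, 0.2605] orientation: [180.0, 0.0, -169.7] force: [0.9, 0.8, -0.6] gripper_width: 0.0395 finger_force: 30.0 t: 19.42 tool_pos: [0.6513, 0.1904, 0.2603] orientation: [-180.0, -0.0, 132.2] force: [-0.2, 0.4, -0.3] gripper_width: 0.0396 finger_force: 30.0 t: 20.42 tool_pos: [0.6522, 0.1907, 0.0878] orientation: [179.9, -0.0, 94.1] force: [0.8, 0.6, -0.2] gripper_width: 0.0399 finger_force: 30.0
```

```bash
python3 -m creep '[[0,0,0.05,0,0,0],[0,0,0.032,0,0,0],[0,0,0.005,0,0,0],[0,0,0,0,0,0],[0,0,0,0,0,0]]' | tr '\n' ' '; for i in 1 2 3; do python3 -m creep '[[0,0,0.0015,0,0,0],[0,0,0,0,0,0]]' | tr '\n' ' ';done
```

```text
t: 21.05 tool_pos: [0.6532, 0.191, 0.0019] orientation: [179.7, -0.0, 94.1] force: [0.6, 0.7, -0.9] gripper_width: 0.0395 finger_force: 30.0 t: 21.3 tool_pos: [0.6516, 0.1906, -0.0025] orientation: [180.0, -0.0, 94.1] force: [-0.5, -0.2, -1.7] gripper_width: 0.0401 finger_force: 30.0 t: 21.55 tool_pos: [0.6511, 0.1905, -0.005] orientation: [-180.0, 0.0, 94.1] force: [-0.4, 0.1, -1.7] gripper_width: 0.0397 finger_force: 30.0 t: 21.8 tool_pos: [0.6512, 0.1906, -0.0064] orientation: [-180.0, 0.0, 94.1] force: [0.7, 0.1, -1.3] gripper_width: 0.0396 finger_force: 30.0
```

```bash
python3 -m creep '[[0,0,0.001,0,0,0],[0,0,0,0,0,0]]' | tr '\n' ' ';python3 -m creep '[[0,0,0,0,0,0],[0,0,0,0,0,0],[0,0,0,0,0,0],[0,0,0,0,0,0],[0,0,-0.03,0,0,0],[0,0,-0.06,0,0,0],[0,0,-0.06,0,0,0],[0,0,-0.06,0,0,0]]' 1| tr '\n' ' '; python3 -m creep '[[0,0,-0.0575,0,0,-0.168],[0,0,0,0,0,-0.168],[0,0,0,0,0,-0.168],[0,0,0,0,0,-0.168],[0,0,0,0,0,-0.168],[0,0,0,0,0,-0.168],[0,0,0,0,0,-0.168],[0,0,0,0,0,-0.168]]' | tr '\n' ' '; python3 -m creep '[[0,0,0,0,0,-0.168],[0,0,0,0,0,-0.167],[0.0232,0.044,0,0,0,0],[0.0232,0.044,0,0,0,0],[0.0232,0.044,0,0,0,0],[0.0232,0.044,0,0,0,0],[0.0232,0.044,0,0,0,0],[0,0,0,0,0,0]]' | tr '\n' ' '; python3 -m creep '[[0,0,0,0,0,0],[0,0,0,0,0,0]]' | tr '\n' ' '
cat > m.py <<'E'
from h import *
import sys
def meas(tag):
    s=robot.observe();c=cam('wrist',s);save('wrist',tag+'.png');im=cv2.imread(f'pics/{tag}.png');h=cv2.cvtColor(im,cv2.COLOR_BGR2HSV);V=h[:,:,2];S=h[:,:,1]
    def rect(m,z,amin,note):
        for q in cv2.findContours(m.astype(np.uint8),0,2)[0]:
            if cv2.contourArea(q)<amin: continue
            P=np.array([ray(c,*p[0],z)[:2] for p in q],np.float32)*1000;k=np.abs(P-[430,380]).max(1)<170
            if k.all(): print(note,*[np.round(x,1) for x in cv2.minAreaRect(P)])
    rect((V>150)&(S<60),.052,3000,'bright'); rect((V<115)&(S<90),.05,700,'dark')
    rect((V>215)&(S<45),.072,60,'white')
    print(s['tool_pos'].round(4),s['orientation'].round(2),proj(c,[.4977,.3864,.072]).round())
meas(sys.argv[1])
E
python3 m.py w6
```

```text
t: 22.05 tool_pos: [0.6513, 0.1906, -0.0073] orientation: [-180.0, 0.0, 94.1] force: [0.1, 0.2, -1.0] gripper_width: 0.0399 finger_force: 30.0 t: 23.05 tool_pos: [0.6511, 0.1905, 0.2049] orientation: [180.0, -0.0, 94.1] force: [0.9, 1.0, 0.2] gripper_width: 0.0879 finger_force: 0.0 t: 24.05 tool_pos: [0.6513, 0.1906, 0.2604] orientation: [180.0, 0.0, 171.4] force: [-0.3, 0.5, -0.1] gripper_width: 0.0878 finger_force: 0.0 t: 25.05 tool_pos: [0.4956, 0.3889, 0.2607] orientation: [180.0, 0.0, -169.4] force: [0.1, -0.3, 0.1] gripper_width: 0.0878 finger_force: 0.0 t: 25.3 tool_pos: [0.4988, 0.3852, 0.2602] orientation: [-180.0, 0.0, -169.8] force: [0.7, -0.4, -0.0] gripper_width: 0.088 finger_force: 0.0 bright [478.6 382.7] [ 83.3 100.7] 10.2
bright [418.3 486.3] [149.8  80.5] 10.2
bright [365.1 362.3] [141.3 101.2] 10.2
dark [422.9 430.3] [172.6 211.1] 10.2
dark [443.1 306. ] [170.2  30.6] 10.3
[0.4988 0.3852 0.2602] [-179.98    0.   -169.81] [325. 218.]
```

```bash
python3 -m creep '[[0,0,0.05,0,0,0],[0,0,0.06,0,0,0],[0,0,0.06,0,0,0],[0,0,0.034,0,0,0],[0,0,0.008,0,0,0],[0,0,0,0,0,0],[0,0,0,0,0,0]]' 1| tr '\n' ' '; python3 -m creep '[[0,0,0.005,0,0,0],[0,0,0.005,0,0,0],[0,0,0,0,0,0]]'| tr '\n' ' '
```

```text
t: 26.22 tool_pos: [0.4993, 0.3869, 0.0512] orientation: [179.9, 0.2, -169.7] force: [-0.4, 0.5, 0.3] gripper_width: 0.088 finger_force: 0.0 t: 26.6 tool_pos: [0.4975, 0.3861, 0.0377] orientation: [-180.0, -0.1, -169.7] force: [0.6, 0.1, 0.3] gripper_width: 0.088 finger_force: 0.0
```

```bash
python3 -m creep '[[0,0,0,0,0,0],[0,0,0,0,0,0],[0,0,0,0,0,0],[0,0,0,0,0,0],[0,0,0,0,0,0],[0,0,0,0,0,0],[0,0,0,0,0,0]]' 0| tr '\n' ' '
```

```text
t: 27.48 tool_pos: [0.4979, 0.3864, 0.0384] orientation: [180.0, 0.0, -169.7] force: [-0.7, 1.2, 0.5] gripper_width: 0.0457 finger_force: 30.0
```

```bash
python3 -m creep '[[0.006,0,0,0,0,0],[0.012,0,0,0,0,0],[0.012,0,0,0,0,0],[0.012,0,0,0,0,0],[0.012,0,0,0,0,0],[0.012,0,0,0,0,0],[0.012,0,0,0,0,0],[0.007,0,0,0,0,0]]' | tr '\n' ' ';python3 -m creep '[[0,0,0,0,0,0],[0,0,0,0,0,0],[0,0,0,0,0,0]]' | tr '\n' ' '; python3 m.py w7
python3 - <<'E'
from h import *
save('top','t7.png');b=cv2.imread('pics/w7.png');a=cv2.imread('pics/t7.png')
C=np.zeros((480,790,3),np.uint8);C[:480,:480]=cv2.resize(b[20:260,230:470],(480,480),interpolation=cv2.INTER_CUBIC);C[:300,485:785]=cv2.resize(a[230:340,220:330],(300,300),interpolation=cv2.INTER_CUBIC);cv2.imwrite('pics/j7.png',C)
E
```

```text
t: 28.48 tool_pos: [0.4138, 0.3711, 0.0387] orientation: [180.0, 0.0, -169.7] force: [4.0, 0.0, 0.8] gripper_width: 0.046 finger_force: 30.0 t: 28.85 tool_pos: [0.4132, 0.371, 0.0383] orientation: [-180.0, -0.2, -169.7] force: [-6.1, -1.5, 5.2] gripper_width: 0.0458 finger_force: 30.0 bright [390.7 366.1] [ 77.8 101.1] 10.2
bright [318.8 353.4] [ 63.7 100.8] 10.3
dark [385.6 225.7] [28. 77.] 88.2
dark [339.9 298.1] [20.7 14.2] 9.9
dark [290.3 461.5] [43.4 10.8] 89.8
[0.4132 0.371  0.0383] [-1.7999e+02 -1.6000e-01 -1.6969e+02] [324. 464.]
```

View pics/j7.png

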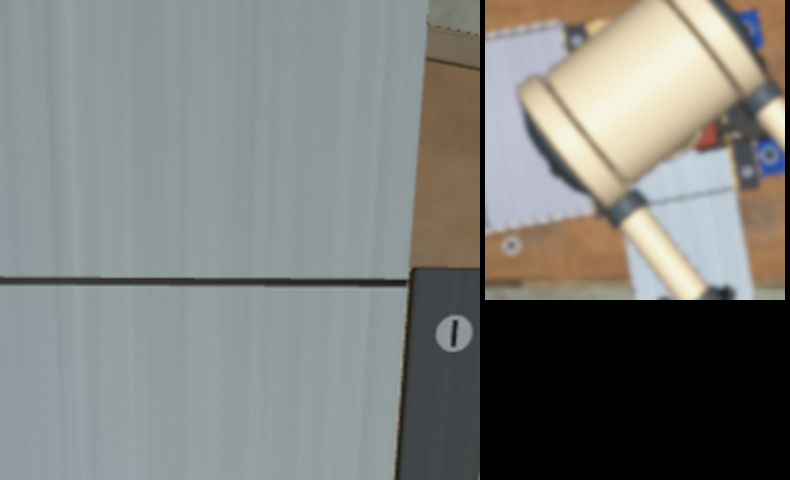

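The wrist crop shows the line ending at (406,283) beside the left strip's end at (412,269), with the plate flat. A few millimetres remain, so I'll compute how much.

```bash
python3 - <<'E'
from h import *
c=cam('wrist');a=np.radians(10.3);x=np.array([np.cos(a),np.sin(a)])
g=cv2.imread('pics/w7.png',0).astype(float)
for u in(420,428): col=g[150:175,u];print('line row',u,150+col.argmin())
for u in(440,455): col=g[140:175,u];print('strip edge row',u,140+np.abs(np.diff(col)).argmax()+.5)
L=lambda u,v,z:ray(c,u,v,z)[:2]@x*1000
print([L(230+q/2,20+r/2,.052) for q,r in((0,281),(200,282),(400,283))],[L(230+q/2,20+r/2,.05) for q,r in((414,269),(440,268.5),(478,268))])
E
```

```text
line row 420 161
line row 428 160
strip edge row 440 152.5
strip edge row 455 153.5
[np.float64(409.86544121748216), np.float64(410.06962412721583), np.float64(410.27393415787884)] [np.float64(407.16598883702454), np.float64(407.0516310837126), np.float64(406.9361719846257)]
```

```bash
python3 -m creep '[[0.0016,0,0,0,0,0],[0.0016,0,0,0,0,0],[0,0,0,0,0,0],[0,0,0,0,0,0]]' | tr '\n' ' '; cat > q.py <<'E'
from h import *
c=cam('wrist');a=np.radians(10.3);x=np.array([np.cos(a),np.sin(a)])
save('wrist','w8.png');g=cv2.imread('pics/w8.png',0).astype(float)
L=lambda u,v,z:ray(c,u,v,z)[:2]@x*1000
def dark(u):
    s=g[140:175,u];i=s.argmin();w=np.clip(np.median(s)-s[max(i-2,0):i+3]-10,0,None);return 140+max(i-2,0)+(w*np.arange(len(w))).sum()/w.sum()
def edge(u):
    d=np.abs(np.diff(g[140:175,u]));i=d.argmax();w=d[max(i-2,0):i+3];return 140+max(i-2,0)+.5+(w*np.arange(len(w))).sum()/w.sum()
for f,us,z in((dark,(260,300,340,380,420),.052),(edge,(440,444,465,470),.05)):print([(round(f(u),1),round(L(u,f(u),z),1)) for u in us])
s=robot.observe();print(s['tool_pos'].round(4),s['orientation'].round(2),s['force'].round(1))
E
python3 q.py
```

```text
t: 29.45 tool_pos: [0.4117, 0.3706, 0.0386] orientation: [180.0, 0.1, -169.7] force: [3.3, 0.3, 3.1] gripper_width: 0.0457 finger_force: 30.0 [(np.float64(160.0), np.float64(408.1)), (np.float64(160.4), np.float64(408.3)), (np.float64(160.5), np.float64(408.3)), (np.float64(160.9), np.float64(408.5)), (np.float64(161.0), np.float64(408.6))]
[(np.float64(156.4), np.float64(406.5)), (np.float64(156.5), np.float64(406.6)), (np.float64(156.2), np.float64(406.4)), (np.float64(156.4), np.float64(406.5))]
[0.4116 0.3706 0.0386] [ 1.7999e+02  6.0000e-02 -1.6972e+02] [5.1 0.3 2.9]
```

```bash
python3 -m creep '[[0.001,0,0,0,0,0],[0.001,0,0,0,0,0],[0,0,0,0,0,0],[0,0,0,0,0,0]]' | tr '\n' ' '; python3 q.py
```

```text
t: 30.0 tool_pos: [0.4092, 0.3702, 0.0385] orientation: [-180.0, 0.0, -169.7] force: [4.2, 0.8, 2.8] gripper_width: 0.0458 finger_force: 30.0 [(np.float64(160.0), np.float64(405.5)), (np.float64(160.0), np.float64(405.5)), (np.float64(160.5), np.float64(405.8)), (np.float64(160.6), np.float64(405.8)), (np.float64(161.0), np.float64(406.0))]
[(np.float64(161.7), np.float64(406.3)), (np.float64(161.8), np.float64(406.4)), (np.float64(161.9), np.float64(406.4)), (np.float64(162.0), np.float64(406.5))]
[0.4092 0.3701 0.0384] [-1.8000e+02  1.0000e-02 -1.6971e+02] [ 3.4 -0.3  3.1]
```

```bash
python3 -m creep '[[-0.0003,0,0,0,0,0],[0,0,0,0,0,0],[0,0,0,0,0,0]]' | tr '\n' ' '; python3 q.py; python3 -c "
from bench import hand_in;print(hand_in())"
```

```text
t: 30.42 tool_pos: [0.4092, 0.3701, 0.0383] orientation: [-180.0, -0.0, -169.7] force: [2.4, -0.9, 5.0] gripper_width: 0.0457 finger_force: 30.0 [(np.float64(160.3), np.float64(405.7)), (np.float64(160.0), np.float64(405.5)), (np.float64(160.5), np.float64(405.8)), (np.float64(160.8), np.float64(405.9)), (np.float64(161.0), np.float64(406.0))]
[(np.float64(161.7), np.float64(406.4)), (np.float64(161.7), np.float64(406.3)), (np.float64(161.7), np.float64(406.3)), (np.float64(161.8), np.float64(406.4))]
[0.4092 0.3702 0.0383] [-1.7999e+02 -3.0000e-02 -1.6970e+02] [ 2.1 -0.6  4.7]
the job is handed in; nothing more can be done
None
```

Handed in at about 30 s: all three slugs are in the tray, the block is back where it lay on the bench, and the plate's line measures about 0.6 mm past the deck end, with its rear still gripped at the terminal block.

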